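# Hang the key cabinet's lift-off door

### The job

The door of the small steel key cabinet has been lifted off and leans against the black kit case. Hang it back: lower it, standing open and upright, so that both knuckles drop over both hinge pins together and sit fully down, then swing it shut against its rubber bumpers and let go. Feel for the pins with a light hand, never forcing the door down (25 N at most) or slamming it, and leave the kit case and the other things on the counter where they are.

Things in the scene. Friction and masses are not known exactly. Their poses are not given: they have to be found in the camera images.
- cabinet: Open-fronted grey steel key cabinet fixed to the counter, 80 deep (x), 160 wide (y), 190 tall, keys inside. Origin: centre of its underside; front faces its -x, z up. Hinge on the +y side, outside the front corner. The top overhangs the front by 12 mm (underside 186 mm up) above the shut door, so the door goes on or off only standing open (50 degrees or more).
- door: Grey steel door: flat panel 12 thick (x), 160 wide (y), 164 tall (z), about 0.28 kg, steel pull knob on its front face (-x). Origin: middle of the bottom edge, panel mid-plane; centre of mass near the panel's middle. Leans against the kit case, back (+x) to it, bottom edge on the counter. On the pins its z is up, its bottom 14 mm above the counter; shut, its axes match the cabinet's.
- hinge_lower (a point): Nominal lower hinge point, fixed to the cabinet: its frame (-51, 98.5, 40) mm, at the shoulder (top of the fixed barrel, 17 across, 22 tall) where the knuckle rests; a rigid flat-ended pin, 8 across, stands 14 mm up from it. The strip with both pins is slotted and shimmed: the real pins sit up to 4.5 mm off this point in the cabinet's x and 4 mm in its y (visible, not in this reading).
- hinge_upper (a point): The same 110 mm higher, for the upper pin: cabinet frame (-51, 98.5, 150) mm, on its shoulder; its fixed barrel spans 128 to 150 mm up, its pin ends 164 mm up. The two pins are always in line, upright and equally long, so both knuckles go on together. The lower knuckle must come in sideways, below the upper fixed barrel.
- knuckle_lower (a point): Lower knuckle of the door: centre of its lower mouth; door frame (0, 94, 26) mm. Barrel 17 outside, 22 long, bore 10 across (1 mm clearance all round), along the door's z, 14 mm off the panel's edge. Fully down when its mouth is no more than 4 mm above hinge_lower.
- knuckle_upper (a point): Upper knuckle of the door, same as the lower: centre of its lower mouth; door frame (0, 94, 136) mm. Fully down when no more than 4 mm above hinge_upper. Let go, the hung door droops up to 4 mm at its free edge in the hinge's play; open, it stays where it is left.
- door_edge (a point): Middle of the door's free edge: door frame (0, -80, 82) mm, 174 mm from the hinge axis.
- strike (a point): Point fixed to the cabinet where door_edge lies when the door is shut on its two rubber bumpers: cabinet frame (-51, -75.5, 96) mm, give or take the hinge's offset in y.
- case: Black hard-shell kit case lying flat, 160 (x) x 240 (y) x 62 mm tall, 1.6 kg, loose. Origin: centre of its underside. The door leans about 17 degrees from upright against the top edge of its +x side.
- jar: Glass jar with an aluminium cap, 64 mm across, 85 mm tall, standing. Origin: centre of its underside. Leave alone.
- pump: Blue aluminium mini pump lying down, 194 mm long (x), 22 mm thick. Origin: under its middle. Leave alone.
- tyre_lever: White plastic tyre lever lying flat, about 105 mm long (x), 16 wide. Origin: under its middle. Leave alone.
- valve_tool: Small steel valve tool lying down, about 76 mm long (x), with a cross wing 20 wide. Origin: under its middle. Leave alone.
There are look-alikes about, which are no part of the job. There is more than one size of the cabinet; the job needs the smaller.

How it is judged:
By the outcome, as a careful person would: the job done as asked, in the order asked, and still so for the second after the job is handed in, with the robot touching nothing.
It also fails if it takes over 72 s, if anything falls off the work surface, if the arm or the gripper's body presses on something with over 40 N, if the wrist force passes 120 N, or if a joint passes its speed limit or range.

### The arm

A 6-joint arm with a two-finger parallel gripper is mounted at the origin on the work surface. World frame = base frame: x ahead of the robot, y to its left, z up, the work surface at z = 0. Lengths are in m, angles in rad, forces in N, time in s.
With the tool pointing down it reaches from about 0.25 to 0.775 m from the base axis. Payload 4 kg.
Tool frame: the origin (TCP) lies at the very end of the fingers, on their centre line; the grasp point (between the pads) lies 19 mm behind it; z points along the fingers, y is the line along which they close (so a half turn about z gives the same grasp; the last joint's range is limited). The gripper opens to 85 mm and grips with 20 to 120 N. Pads are 22 mm wide; open, the fingers measure 114 mm over their backs; the gripper's body (76 mm by 85 mm) begins 54 mm behind the grasp point. The pads swing forward as they close: fully open they stand 13 mm farther back than shut.
Start: joints at [-1.258, 0.087, 1.371, -0, 1.684, -0.103], TCP at [0.222, -0.503, 0.231] pointing down, gripper open.
Joint ranges: [-3.1, 3.1], [-0.76, 2.03], [0.27, 2.55], [-1.08, 4.22], [0.17, 2.65], [-2.57, 2.57]. Speed limits (rad/s): [2.79, 2.79, 3.14, 3.14, 3.14, 3.14].

### API

Orientations are given as a rotation vector (axis times angle).
In Python, from cell import ctrl, capture, outline_of, mark_of gives the robot as it stands.
- The arm moves only by the tool step_arm, never from a script. Its argument "motion" is a list of rows, each a list of 7 numbers: the opening in per cent of the stroke, from 0 (shut) to 100 (fully open), then the shift along the tool's x, y, z in m, then the turn, a rotation vector about the tool's x, y, z in rad. In form: [[jaw, tx, ty, tz, ax, ay, az], ...]. A call has 1 to 10 rows; each row is the pose to reach, as a shift and turn from the pose commanded when the call began, along the tool's axes at that moment; what a row does not reach only later rows make up. A row lasts 1/10 s, in which the tool goes at most 50 mm and 8.59 degrees, less where a joint would pass 70% of its speed; a pose out of reach is approached as far as the arm can. A call with a gripper value outside its range is refused whole. The fingers move at their own pace and stop on an object; "grip_force" is the grip in N (left out, the last holds). Time passes only in rows, so rows that repeat a pose let the fingers close. It gives the time, the measured TCP pose, the force, the opening and the grip force at its end, in the units of the state.
- ctrl.observe(): the state, without advancing time (a new reading comes with each control period).
- capture(name): name is "scene" or "top"; returns a dict with "color" (480x640x3 uint8, red, green, blue), "camera_matrix" (3x3 intrinsics, pixels), "world_to_cam" (4x4, takes a point from world to camera coordinates). Camera axes: x right, y up, looking along -z (the intrinsics and any distortion apply to the point x, -y, -z); pixel columns grow to the right and rows downward; lengths in m; the calibration is good to about 2 mm. A picture is of the moment at which its call begins. There is no depth.
- ctrl.hand_in(): hands the job in; it is judged then, once.
Trained networks look in a picture, given as the dict that the camera call returned (one of the last four; its "shot" number tells which), for a name from the list of things; names that differ only in an ending like _2 or _b are one class to them, and where a whole thing is asked for, a point or a joint stands for the part that bears it (a point fixed in the world has none). Each returns a list of dicts, best first, with "confidence" (0 to 1); they miss things now and then, are a little off and sometimes report something else, mostly with a low value. They report only what shows in the picture. A call takes as long as a camera call. They do not tell look-alikes from the thing itself.
- outline_of(picture, target): "region" (480x640 bool, what is visible of it) and "rect" ([centre column, centre row, width, height] in pixels, round what is visible of it).
- mark_of(picture, target): "centre" ([row, column] in pixels: a listed point, or the origin of a listed thing).
The state is a dict: "clock": time; "q": joint angles; "qd": joint speeds; "joint_torque": joint torques, N m; "tcp_pos": TCP position; "tcp_rot": TCP orientation; "contact_force": force on the tool from outside, world axes, zero at the start; "ft_torque": the same for the moment, N m; "opening": opening from 0.0 (shut) to 1.0 (fully open); "gripper_force": force on a finger pad.
Only numpy, scipy, OpenCV 4.12 (cv2) and the standard library are available. Lean on these libraries where they do the work, as an engineer would, in place of code of your own. Each camera call takes 0.05 s, during which the arm holds its last target. There are 200 camera calls.

## Working session

There is one attempt and no reset: what is moved stays moved. The work goes in short steps, Python scripts to look and compute and a tool call to move; the robot and the scene stay as the last step left them, time stands still between calls to the robot, and variables do not carry over. Pictures are saved under pics/ and viewed, at most 10 in all, crops included, and the job is handed in when it is done.

Besides the shell and the picture viewer there is one more tool, called after "Call:" as name([rows], argument=value, ...), one row to a line, values as JSON. step_arm: Moves the arm, as the interface text tells. Its arguments: {"type":"object","properties":{"motion":{"type":"array"},"grip_force":{"type":"number"}},"required":["motion"]}

```bash
ls; mkdir -p pics; python3 - <<'E'
from cell import ctrl,capture,outline_of,mark_of
import cv2,numpy as np,pickle
for n in("scene","top"):
    p=capture(n); cv2.imwrite(f"pics/{n}0.png",p["color"][:,:,::-1]); print(n,p["camera_matrix"].tolist(),np.round(p["world_to_cam"],4).tolist(),p.keys())
    for t in("cabinet","door","case","hinge_lower","hinge_upper","knuckle_lower","knuckle_upper","door_edge","strike","jar"):
        print(t,[(np.round(d["centre"]).tolist(),round(d["confidence"],2)) for d in mark_of(p,t)],[(np.round(d["rect"]).tolist(),round(d["confidence"],2)) for d in outline_of(p,t)] if t in("cabinet","door","case") else "")
    pickle.dump(p,open(f"{n}0.pkl","wb"))
print(ctrl.observe())
E
```

```text
pics
scene [[536.7374722815028, 0.0, 322.546777226612], [0.0, 536.7374722815028, 244.4877716963144], [0.0, 0.0, 1.0]] [[-0.7924, 0.6098, -0.0125, 0.4666], [-0.3355, -0.4187, 0.8439, 0.081], [0.5094, 0.6729, 0.5364, -1.6], [0.0, 0.0, 0.0, 1.0]] dict_keys(['color', 'camera_matrix', 'world_to_cam', 'shot'])
cabinet [([205.0, 246.0], 0.68), ([243.0, 301.0], 0.56), ([278.0, 239.0], 0.42)] [([237.0, 168.0, 75.0, 108.0], 0.97), ([298.0, 217.0, 41.0, 96.0], 0.85), ([380.0, 364.0, 18.0, 20.0], 0.37)]
door [([336.0, 471.0], 0.62)] [([479.0, 306.0, 92.0, 101.0], 0.63)]
case [] [([501.0, 324.0, 136.0, 71.0], 0.9)]
hinge_lower [([208.0, 245.0], 0.87), ([250.0, 314.0], 0.77)] 
hinge_upper [([165.0, 244.0], 0.73), ([214.0, 312.0], 0.57)] 
knuckle_lower [([309.0, 435.0], 0.73)] 
knuckle_upper [([265.0, 444.0], 0.85)] 
door_edge [([322.0, 516.0], 0.7), ([253.0, 310.0], 0.61)] 
strike [([155.0, 277.0], 0.94), ([204.0, 322.0], 0.78)] 
jar [([364.0, 303.0], 0.83), ([269.0, 444.0], 0.64)] 
top [[603.5898585752811, 0.0, 316.3944401486164], [0.0, 603.5898585752811, 240.4949015147378], [0.0, 0.0, 1.0]] [[0.
[... 853 characters left out ...]
.0, 240.0], 0.93)] 
{'clock': 1.4, 'q': array([-1.25809420e+00,  8.71916295e-02,  1.37069535e+00, -1.10605173e-05,
        1.68360478e+00, -1.03102130e-01]), 'qd': array([-0.0007712 , -0.00096218, -0.00103588, -0.00066032,  0.00039667,
        0.00200664]), 'joint_torque': array([-7.85887391e-05, -3.51719356e+01, -3.13454819e+01, -1.17888003e-04,
        3.53453916e-04,  1.57683257e-05]), 'tcp_pos': array([ 0.22215531, -0.50315381,  0.23134782]), 'tcp_rot': array([ 3.07384295e+00,  6.48425923e-01, -5.88497061e-07]), 'contact_force': array([ 0.22727243, -0.25746265, -0.112081  ]), 'ft_torque': array([-0.03510554,  0.02686391, -0.02687116]), 'gripper_force': 0.0, 'opening': 0.9966809699722599}
```

View pics/scene0.png

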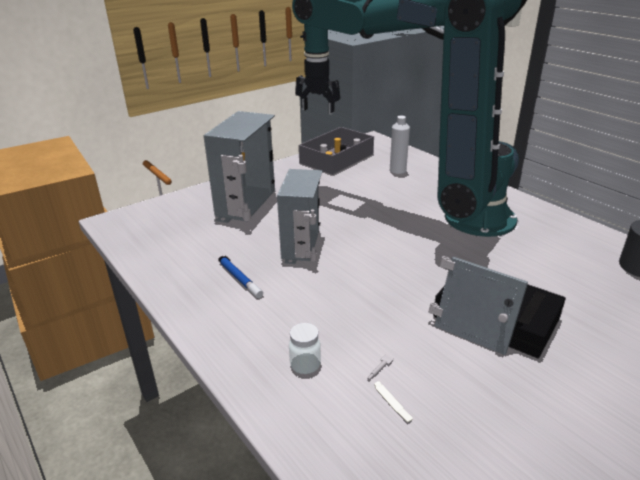

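View pics/top0.png

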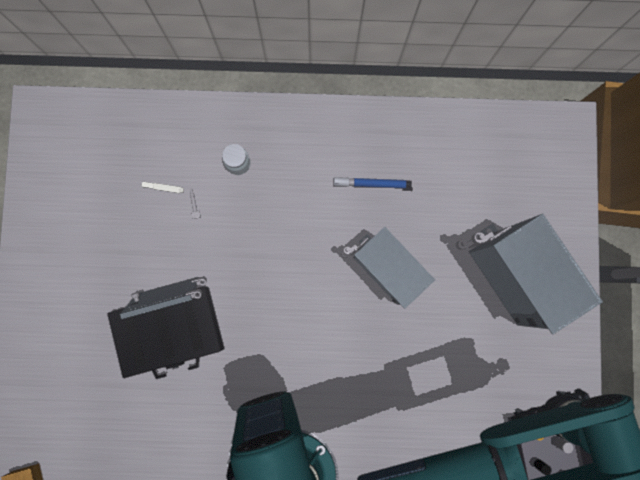

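The scene shows two cabinets. The larger is at scene (240,168) and top (529,275). The smaller is at scene (298,217) and top (388,268), with roughly half the footprint. From the scale, 92x160 mm should be about 44x70 px, and the top view at (388,268) matches, so that is the right one. I'll confirm it in a crop, together with the door.

```bash
python3 - <<'E'
import pickle,cv2,numpy as np
s=pickle.load(open("scene0.pkl","rb"))["color"];t=pickle.load(open("top0.pkl","rb"))["color"]
def c(i,x,y,w,h):return cv2.resize(i[y:y+h,x:x+w],(400,300),interpolation=cv2.INTER_CUBIC)
m=np.vstack([np.hstack([c(s,245,165,140,105),c(t,320,215,120,90)]),np.hstack([c(s,415,250,160,120),c(t,100,265,140,105)])])
cv2.imwrite("pics/crop0.png",m[:,:,::-1])
E
```

```text
(no output)
```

View pics/crop0.png

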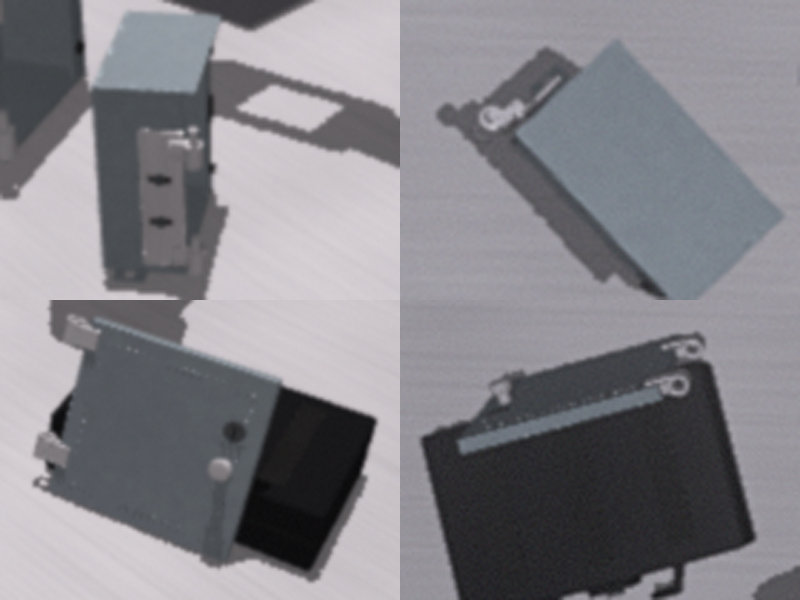

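```bash
cat > h.py <<'E'
import pickle,cv2,numpy as np
from scipy.spatial.transform import Rotation as R
from scipy.optimize import least_squares
def proj(p,X):
    X=np.atleast_2d(X);W=p["world_to_cam"];c=X@W[:3,:3].T+W[:3,3];K=p["camera_matrix"]
    return np.c_[K[0,0]*c[:,0]/-c[:,2]+K[0,2],K[1,1]*-c[:,1]/-c[:,2]+K[1,2]]
def shift(tp,tr,pos,rot):
    """tool-frame shift & turn from pose (tp,tr rotvec) to (pos, Rotation)"""
    A=R.from_rotvec(tr);return A.inv().apply(np.array(pos)-tp),(A.inv()*rot).as_rotvec()
E
cat > fit0.py <<'E'
from h import *
s=pickle.load(open("scene0.pkl","rb"));t=pickle.load(open("top0.pkl","rb"))
# cabinet: x,y,yaw,dx,dy
cT=np.array([(-52,80,190),(40,80,190),(40,-80,190)])/1e3
uT=[(355.1,254.6),(385.1,227),(434.9,279.5)]
cS=np.array([(-52,80,190),(40,80,190),(40,-80,190),(-52,-80,190)])/1e3
uS=[(314,197.6),(278.3,195.8),(289.5,169.2),(322,171)]
def fc(q,full=0):
    r=R.from_euler('z',q[2]);o=np.r_[q[:2],0];f=lambda a:r.apply(a)+o
    h=np.array([-.051+q[3],.0985+q[4],.164])
    return np.r_[(proj(t,f(cT))-uT).ravel(),(proj(s,f(cS))-uS).ravel(),(proj(t,f(h))-(347,250.4)).ravel(),(proj(s,f(h))-(314,210.5)).ravel(),q[3]/.005,q[4]/.005]
a=least_squares(fc,[.53,-.18,-.72,0,0],loss="soft_l1");print("cab",a.x.round(4),fc(a.x).round(1))
# door: x,y,yaw,tilt
dT=np.array([(0,-80,164),(0,80,164),(0,94,158)])/1e3;vT=[(120.3,316.5),(191.7,297.2),(197.3,294)]
dS=np.array([(-6,80,164),(-6,-80,164),(-6,-80,0)])/1e3;vS=[(453,257.2),(527.0,282),(506.2,354)]
kS=np.array([(0,94,147),(0,94,37)])/1e3
def D(q):
    return R.from_euler('z',q[2])*R.from_euler('y',q[3]),np.r_[q[:2],.006*np.sin(q[3])]
def fd(q):
    r,o=D(q);f=lambda a:r.apply(a)+o
    return np.r_[(proj(t,f(dT))-vT).ravel(),(proj(s,f(dS))-vS).ravel(),(q[3]-.297)/.02]
b=least_squares(fd,[.48,.32,-2.85,.297],loss="soft_l1");print("door",b.x.round(4),fd(b.x).round(1))
r,o=D(b.x);print("top mid",r.apply([0,0,.164])+o,"knuckles scene",proj(s,r.apply(kS)+o).round(1))
# hinge world
r=R.from_euler('z',a.x[2]);h=r.apply([-.051+a.x[3],.0985+a.x[4],.15])+np.r_[a.x[:2],0];print("pin",h)
np.save("fit0.npy",np.r_[a.x,b.x])
E
python3 fit0.py
```

```text
cab [ 4.987e-01 -2.153e-01 -7.906e-01 -2.600e-03 -1.000e-04] [-1.5  0.4 -1.1 -0.6  0.   0.2 -0.2 -1.4 -1.3 -1.5 -0.4 -1.6  0.6 -1.9
 -0.4 -0.1 -0.4 -1.3 -0.5 -0. ]
door [ 0.4402  0.3263 -2.8393  0.2986] [-0.   0.1 -1.3 -0.3 -0.4  0.4 -1.4 -0.8  0.4 -0.5 -0.6  0.1  0.1]
top mid [0.39418509 0.3119827  0.15850815] knuckles scene [[444.7 261.1]
 [433.4 307.2]]
pin [ 0.53094447 -0.10796035  0.15      ]
```

```bash
cat >> h.py <<'E'
q=np.load("fit0.npy") if __import__("os").path.exists("fit0.npy") else None
def door_pose():
    return R.from_euler('z',q[7])*R.from_euler('y',q[8]),np.r_[q[5:7],.006*np.sin(q[8])]
# tool axes in door frame: x_t=-y_d, y_t=-x_d, z_t=-z_d
TD=R.from_matrix(np.array([[0,-1,0],[-1,0,0],[0,0,-1]],float))
def show(name,tp,tr,pos,rot):
    a,b=shift(tp,tr,pos,rot);print(name,np.r_[a.round(4),b.round(4)].tolist())
E
python3 - <<'E'
from h import *
from cell import ctrl
s=ctrl.observe();tp,tr=s["tcp_pos"],s["tcp_rot"]
r,o=door_pose();T=r*TD
w=np.array([.26,-.05,.33]);yw=R.from_euler('z',np.deg2rad(107.4))*R.from_euler('x',np.pi)
pre=r.apply([0,0,.21])+o;g=r.apply([0,0,.132])+o
print(pre,g)
show("w",tp,tr,w,R.from_euler('z',np.deg2rad(80))*R.from_euler('x',np.pi));w2=R.from_euler('z',np.deg2rad(80))*R.from_euler('x',np.pi)
show("pre",w,w2.as_rotvec(),pre,T);show("g",pre,T.as_rotvec(),g,T)
E
```

```text
[0.38126631 0.30795455 0.20247268] [0.40317206 0.3147849  0.12792414]
w [0.2177, -0.3992, -0.0987, 0.0001, 0.0001, -0.9805]
pre [0.3736, 0.0573, 0.1275, -0.2929, 0.0712, -0.4732]
g [-0.0, 0.0, 0.078, -0.0, -0.0, -0.0]
```

Call:
step_arm([
  [100,0.03,-0.04,-0.06,0,0,-0.1],
  [100,0.218,-0.399,-0.099,0,0,-0.98],
  [100,0.218,-0.399,-0.099,0,0,-0.98],
  [100,0.218,-0.399,-0.099,0,0,-0.98],
  [100,0.218,-0.399,-0.099,0,0,-0.98],
  [100,0.218,-0.399,-0.099,0,0,-0.98],
  [100,0.218,-0.399,-0.099,0,0,-0.98],
  [100,0.218,-0.399,-0.099,0,0,-0.98],
  [100,0.218,-0.399,-0.099,0,0,-0.98],
  [100,0.218,-0.399,-0.099,0,0,-0.98],
], grip_force=80)

```text
clock: 2.4
tcp_pos: [0.2599, -0.0475, 0.3316]
tcp_rot: [2.402, 2.02, 0.004]
contact_force: [0.3, -0.3, 0.1]
opening: 1.001
gripper_force: 0.0
```

```bash
python3 - <<'E'
from h import *
from cell import ctrl
s=ctrl.observe();tp,tr=s["tcp_pos"],s["tcp_rot"];print(s["clock"],tp,tr,s["q"].round(2))
r,o=door_pose();T=r*TD
show("pre",tp,tr,r.apply([0,0,.21])+o,T)
E
```

```text
2.4 [ 0.25985729 -0.04747595  0.3316472 ] [2.40200106 2.02040037 0.00363993] [-0.4  -0.56  1.69  0.    2.01 -0.23]
pre [0.371, 0.0583, 0.1294, -0.2894, 0.0717, -0.4707]
```

Call:
step_arm([
  [100,0.371,0.058,0.06,-0.29,0.071,-0.471],
  [100,0.371,0.058,0.06,-0.29,0.071,-0.471],
  [100,0.371,0.058,0.06,-0.29,0.071,-0.471],
  [100,0.371,0.058,0.06,-0.29,0.071,-0.471],
  [100,0.371,0.058,0.06,-0.29,0.071,-0.471],
  [100,0.371,0.058,0.129,-0.29,0.071,-0.471],
  [100,0.371,0.058,0.129,-0.29,0.071,-0.471],
  [100,0.371,0.058,0.129,-0.29,0.071,-0.471],
  [100,0.371,0.058,0.129,-0.29,0.071,-0.471],
  [100,0.371,0.058,0.129,-0.29,0.071,-0.471],
])

```text
clock: 3.4
tcp_pos: [0.3814, 0.3054, 0.1993]
tcp_rot: [1.748, 2.374, 0.348]
contact_force: [0.4, 0.3, -0.1]
opening: 0.997
gripper_force: 0.0
```

```bash
python3 - <<'E'
from h import *
from cell import ctrl,capture
s=ctrl.observe();tp,tr=s["tcp_pos"],s["tcp_rot"];print(s["clock"],tp,tr,s["q"].round(2))
r,o=door_pose();T=r*TD
show("pre",tp,tr,r.apply([0,0,.21])+o,T)
show("g",tp,tr,r.apply([0,0,.132])+o,T)
ims=[]
for n,(x,y,w,h) in dict(scene=(380,180,200,200),top=(80,220,200,200)).items():
    p=capture(n);ims.append(cv2.resize(p["color"][y:y+h,x:x+w],(400,400),interpolation=cv2.INTER_CUBIC))
    print(proj(p,tp))
cv2.imwrite("pics/pre.png",np.hstack(ims)[:,:,::-1])
E
```

```text
3.4 [0.38135438 0.30544639 0.19932614] [1.74759909 2.37401437 0.3477662 ] [ 0.62 -0.23  1.76 -0.09  1.34  0.33]
pre [0.0024, 0.0015, -0.0028, -0.007, 0.0011, -0.0004]
g [0.0025, 0.0021, 0.0752, -0.007, 0.0011, -0.0004]
[[493.49413081 247.73722936]]
[[153.15530956 313.04103171]]
```

View pics/pre.png

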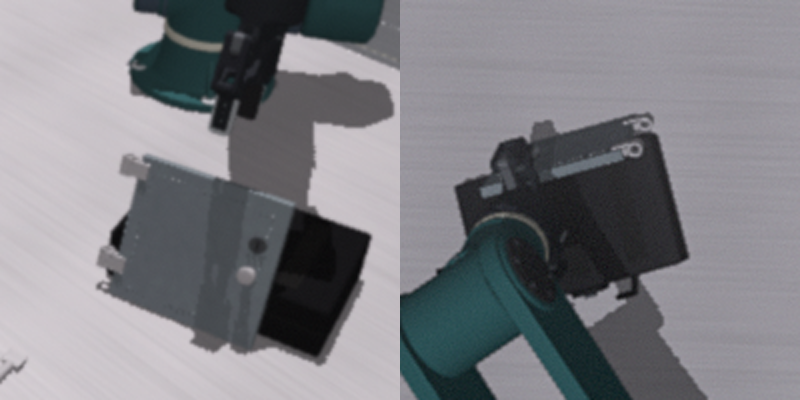

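The scene view shows the fingertips at about crop (231,124), straddling the door's top-edge middle. The projected TCP is crop (227,135), so they agree. The jaw line is also square to the panel in the top view, so I'll descend and grip.

Call:
step_arm([
  [100,0.0025,0.002,0.02,-0.007,0.001,0],
  [100,0.0025,0.002,0.045,-0.007,0.001,0],
  [100,0.0025,0.002,0.065,-0.007,0.001,0],
  [100,0.0025,0.002,0.075,-0.007,0.001,0],
  [100,0.0025,0.002,0.075,-0.007,0.001,0],
])

```text
clock: 4.0
tcp_pos: [0.4042, 0.3134, 0.1303]
tcp_rot: [1.748, 2.365, 0.362]
contact_force: [-0.4, 0.0, 0.2]
opening: 1.004
gripper_force: 0.0
```

Call:
step_arm([
  [60,0,0,0,0,0,0],
  [35,0,0,0,0,0,0],
  [25,0,0,0,0,0,0],
  [15,0,0,0,0,0,0],
  [0,0,0,0,0,0,0],
  [0,0,0,0,0,0,0],
  [0,0,0,0,0,0,0],
  [0,0,0,0,0,0,0],
], grip_force=40)

```text
clock: 4.8
tcp_pos: [0.4042, 0.3148, 0.1306]
tcp_rot: [1.746, 2.367, 0.364]
contact_force: [-1.2, -0.9, 2.8]
opening: 0.131
gripper_force: 40.9
```

```bash
cat >> h.py <<'E'
def lift_info(s):
    tp,tr=s["tcp_pos"],s["tcp_rot"];A=R.from_rotvec(tr);r,o=door_pose()
    return A.inv()*r, A.inv().apply(o-tp)   # door in tool
def cab(): return R.from_euler('z',q[2]),np.r_[q[:2],0]
E
python3 - <<'E'
from h import *
from cell import ctrl
s=ctrl.observe();tp,tr=s["tcp_pos"],s["tcp_rot"];A=R.from_rotvec(tr)
G,g=lift_info(s);print("door in tool rel nominal",(TD*G).as_rotvec(),g)
# snap: pads flatten x-rotation & yaw; keep in-plane roll (about door x)
v=(TD*G).as_rotvec();G=TD.inv()*R.from_rotvec([v[0],0,0]);g=np.array([g[0],0,g[2]])
np.savez("grip.npz",G=G.as_quat(),g=g)
print("up 60 in tool",A.inv().apply([0.015,0,.06]).round(4))
E
```

```text
door in tool rel nominal [ 0.00124451 -0.00488437  0.00279036] [ 0.00013883 -0.00242253  0.13427792]
up 60 in tool [-0.0043  0.0316 -0.053 ]
```

Call:
step_arm([
  [0,0,0,0,0,0,0],
  [0,0,0,0,0,0,0],
], grip_force=80)

```text
clock: 5.0
tcp_pos: [0.4042, 0.3148, 0.1307]
tcp_rot: [1.746, 2.367, 0.364]
contact_force: [-2.1, -0.4, 5.3]
opening: 0.129
gripper_force: 78.0
```

Call:
step_arm([
  [0,0,0.007,-0.012,0,0,0],
  [0,-0.002,0.016,-0.026,0,0,0],
  [0,-0.004,0.031,-0.053,0,0,0],
  [0,-0.006,0.06,-0.1,0,0,0],
  [0,-0.006,0.06,-0.1,0,0,0],
  [0,-0.006,0.06,-0.1,0,0,0],
])

```text
clock: 5.6
tcp_pos: [0.4329, 0.317, 0.245]
tcp_rot: [1.746, 2.366, 0.365]
contact_force: [0.1, -0.3, -3.8]
opening: 0.13
gripper_force: 78.8
```

```bash
cat >> h.py <<'E'
def hang(theta,dz,rad=0.,tan=0.,off=(0,0)):
    """tool pose so the door is upright, open by theta deg, dz above seated, moved rad m radially outward (hinge->door) ; off: pin correction world xy"""
    z=np.load("grip.npz");G=R.from_quat(z["G"]);g=z["g"]
    rc,oc=cab();pin=rc.apply([-.051+q[3],.0985+q[4],.04])+oc+np.r_[off,0]
    r=R.from_euler('z',q[2]-np.deg2rad(theta))
    o=pin+[0,0,dz]-r.apply([0,.094,.026])-r.apply([tan,rad,0])
    T=r*G.inv();return o-T.apply(g),T,r,o
E
python3 - <<'E'
from h import *
from cell import ctrl
s=ctrl.observe();tp,tr=s["tcp_pos"],s["tcp_rot"];print(s["clock"],s["contact_force"])
p,T,r,o=hang(90,.045,.07);print(p,r.apply([0,.094,.026])+o);show("standoff",tp,tr,p,T)
E
```

```text
5.6 [ 0.07981454 -0.25353608 -3.77221001]
[0.41580006 0.00839046 0.19327764] [ 0.48170561 -0.0582056   0.085     ]
standoff [-0.29, -0.1178, 0.0165, 0.2998, 0.0722, -0.4772]
```

Call:
step_arm([
  [0,-0.29,-0.118,-0.03,0.3,0.072,-0.477],
  [0,-0.29,-0.118,-0.03,0.3,0.072,-0.477],
  [0,-0.29,-0.118,-0.03,0.3,0.072,-0.477],
  [0,-0.29,-0.118,-0.03,0.3,0.072,-0.477],
  [0,-0.29,-0.118,-0.03,0.3,0.072,-0.477],
  [0,-0.29,-0.118,-0.03,0.3,0.072,-0.477],
  [0,-0.29,-0.118,0.0,0.3,0.072,-0.477],
  [0,-0.29,-0.118,0.0165,0.3,0.072,-0.477],
  [0,-0.29,-0.118,0.0165,0.3,0.072,-0.477],
  [0,-0.29,-0.118,0.0165,0.3,0.072,-0.477],
])

```text
clock: 6.6
tcp_pos: [0.4137, 0.0083, 0.1903]
tcp_rot: [-1.206, -2.894, 0.004]
contact_force: [0.5, 0.5, -2.8]
opening: 0.126
gripper_force: 79.1
```

```bash
cat > look.py <<'E'
from h import *
from cell import ctrl,capture,mark_of
import sys
n0=sys.argv[1]
s=ctrl.observe();tp,tr=s["tcp_pos"],s["tcp_rot"];print(s["clock"],tp.round(4),s["contact_force"].round(1),s["q"].round(2))
z=np.load("grip.npz");G=R.from_quat(z["G"]);A=R.from_rotvec(tr);r=A*G;o=tp+A.apply(z["g"])
rc,oc=cab();pin=rc.apply([-.051+q[3],.0985+q[4],0])+oc
ims=[]
for n in("scene","top"):
    p=capture(n);pickle.dump(p,open(f"{n}_{n0}.pkl","wb"))
    for k in("lower","upper"):
        z=.04 if k=="lower" else .15;zd=.026 if k=="lower" else .136
        print(n,k,"pred pin",proj(p,pin+[0,0,z]).round(1),"pred kn",proj(p,r.apply([0,.094,zd])+o).round(1),
          "hinge",[(np.round(d["centre"][::-1],1).tolist(),round(d["confidence"],2)) for d in mark_of(p,"hinge_"+k)],"kn",[(np.round(d["centre"][::-1],1).tolist(),round(d["confidence"],2)) for d in mark_of(p,"knuckle_"+k)])
    c=proj(p,pin+[0,0,.1])[0].astype(int);w,h=(80,100)
    x,y=c[0]-40,c[1]-50
    ims.append(cv2.resize(p["color"][y:y+h,x:x+w],(400,500),interpolation=cv2.INTER_CUBIC));print(n,"crop origin",x,y,"x5")
cv2.imwrite(f"pics/{n0}.png",np.hstack(ims)[:,:,::-1])
E
python3 look.py so
```

```text
6.6 [0.4137 0.0083 0.1903] [ 0.5  0.5 -2.8] [-0.12 -0.21  1.73 -0.    1.62 -0.9 ]
scene lower pred pin [[314.6 251.6]] pred kn [[342.6 239. ]] hinge [([246.0, 207.6], 0.65), ([313.6, 252.2], 0.64), ([413.8, 224.2], 0.35)] kn [([343.4, 236.9], 0.55), ([302.7, 362.6], 0.41)]
scene upper pred pin [[313.7 214.2]] pred kn [[342.8 200.3]] hinge [([241.8, 165.7], 0.95), ([313.8, 215.4], 0.63), ([378.9, 370.1], 0.41)] kn [([343.8, 201.1], 0.59)]
scene crop origin 274 181 x5
top lower pred pin [[343.9 254.5]] pred kn [[323.2 274.6]] hinge [([461.5, 243.2], 0.97), ([348.6, 250.5], 0.61)] kn [([322.8, 273.5], 0.6)]
top upper pred pin [[346.3 250.8]] pred kn [[323.9 272.1]] hinge [([344.3, 253.5], 0.89), ([480.7, 238.9], 0.75), ([346.6, 253.3], 0.63)] kn [([325.0, 275.1], 0.46)]
top crop origin 305 202 x5
```

View pics/so.png

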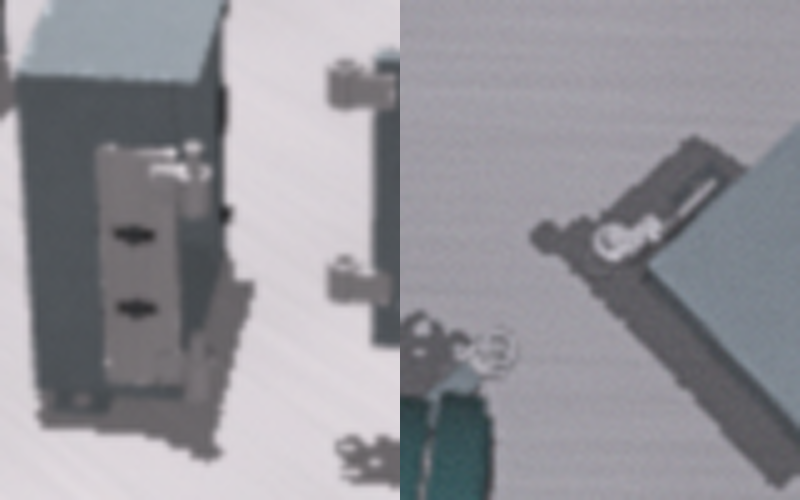

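```bash
python3 - <<'E'
from h import *
from cell import ctrl
s=ctrl.observe();tp,tr=s["tcp_pos"],s["tcp_rot"]
p,T,r,o=hang(90,.03,.028);show("near",tp,tr,p,T)
E
```

```text
near [-0.0424, 0.0007, 0.0141, -0.0019, 0.0003, 0.0007]
```

Call:
step_arm([
  [0,-0.015,0,0.005,0,0,0],
  [0,-0.03,0,0.01,-0.001,0,0],
  [0,-0.042,0.0005,0.014,-0.002,0,0.001],
  [0,-0.042,0.0005,0.014,-0.002,0,0.001],
  [0,-0.042,0.0005,0.014,-0.002,0,0.001],
])

```text
clock: 7.6
tcp_pos: [0.4447, -0.0219, 0.1774]
tcp_rot: [-1.211, -2.895, -0.0]
contact_force: [0.2, -0.7, -2.7]
opening: 0.126
gripper_force: 79.2
```

```bash
cat > zoom.py <<'E'
from h import *
from cell import ctrl,capture
import sys
n0=sys.argv[1]
s=ctrl.observe();tp,tr=s["tcp_pos"],s["tcp_rot"];print(s["clock"],tp.round(4),s["contact_force"].round(1))
z=np.load("grip.npz");G=R.from_quat(z["G"]);A=R.from_rotvec(tr);r=A*G;o=tp+A.apply(z["g"])
rc,oc=cab();pin=rc.apply([-.051+q[3],.0985+q[4],0])+oc
print("door rot",(R.from_euler('z',-q[2]+np.pi/2)*r).as_rotvec().round(4),"kn-pin",(r.apply([0,.094,.136])+o-pin-[0,0,.15]).round(4))
ims=[]
for n in("scene","top"):
    ps=[capture(n) for _ in range(5)];p=ps[-1];im=np.mean([a["color"].astype(float) for a in ps],0).astype(np.uint8)
    c=proj(p,pin+[0,0,.16])[0];x,y=int(c[0])-int(sys.argv[2]),int(c[1])-25
    k=10;w,h=40,50
    u=cv2.resize(im[y:y+h,x:x+w],(w*k,h*k),interpolation=cv2.INTER_CUBIC)
    f=lambda P:((proj(p,P)[0]-[x,y]+.5)*k).round().astype(int)
    for P,col in((pin+[0,0,.15],(255,0,0)),(pin+[0,0,.164],(255,0,0)),(r.apply([0,.094,.136])+o,(0,0,255)),(r.apply([0,.094,.158])+o,(0,0,255))):
        cv2.drawMarker(u,tuple(int(v) for v in f(P)),col,cv2.MARKER_CROSS,12,1)
    J=[(proj(p,pin+[0,0,.15]+d)-proj(p,pin+[0,0,.15]))[0].round(2) for d in np.eye(3)*.001];print(n,"px/mm x,y,z",J)
    ims.append(u)
cv2.imwrite(f"pics/{n0}.png",np.hstack(ims)[:,:,::-1])
E
python3 zoom.py near 15
```

```text
7.6 [ 0.4447 -0.0219  0.1774] [ 0.2 -0.7 -2.7]
door rot [-0.002  -0.0012 -0.0018] kn-pin [-0.0205  0.0194  0.0289]
scene px/mm x,y,z [array([-0.33,  0.12]), array([0.24, 0.15]), array([-0.01, -0.36])]
top px/mm x,y,z [array([ 0.01, -0.44]), array([-0.44, -0.01]), array([ 0.02, -0.04])]
```

View pics/near.png

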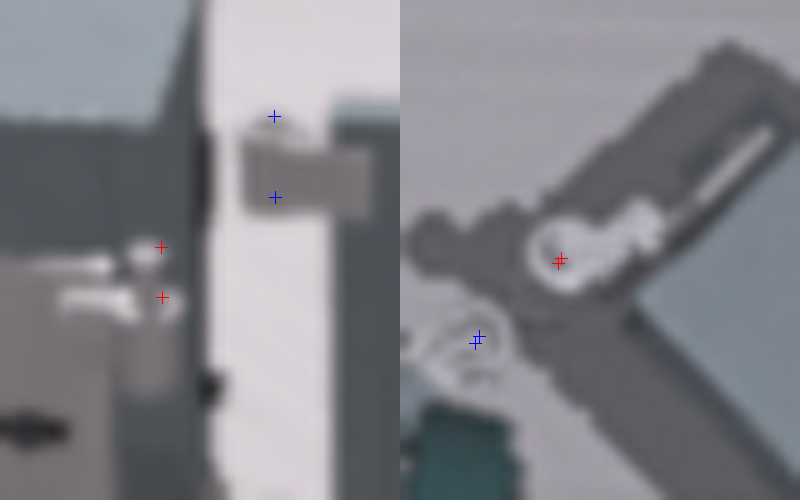

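```bash
python3 - <<'E'
from h import *
from cell import ctrl
s=ctrl.observe();tp,tr=s["tcp_pos"],s["tcp_rot"]
p,T,r,o=hang(90,.026,0,0,(.0027,-.0019));show("above",tp,tr,p,T)
E
```

```text
above [-0.0317, 0.001, 0.0038, -0.0001, 0.0001, -0.0004]
```

Call:
step_arm([
  [0,-0.01,0,0,0,0,0],
  [0,-0.02,0.0005,0,0,0,0],
  [0,-0.0285,0.001,0.002,0,0,0],
  [0,-0.0317,0.001,0.0038,0,0,0],
  [0,-0.0317,0.001,0.0038,0,0,0],
  [0,-0.0317,0.001,0.0038,0,0,0],
])

```text
clock: 8.7
tcp_pos: [0.4676, -0.0434, 0.1737]
tcp_rot: [-1.21, -2.896, -0.0]
contact_force: [-0.1, 0.1, -2.8]
opening: 0.125
gripper_force: 79.2
```

```bash
python3 zoom.py above 20
```

```text
8.7 [ 0.4676 -0.0434  0.1737] [-0.1  0.1 -2.8]
door rot [-0.0013 -0.0008 -0.001 ] kn-pin [ 0.0025 -0.0021  0.0253]
scene px/mm x,y,z [array([-0.33,  0.12]), array([0.24, 0.15]), array([-0.01, -0.36])]
top px/mm x,y,z [array([ 0.01, -0.44]), array([-0.44, -0.01]), array([ 0.02, -0.04])]
```

View pics/above.png

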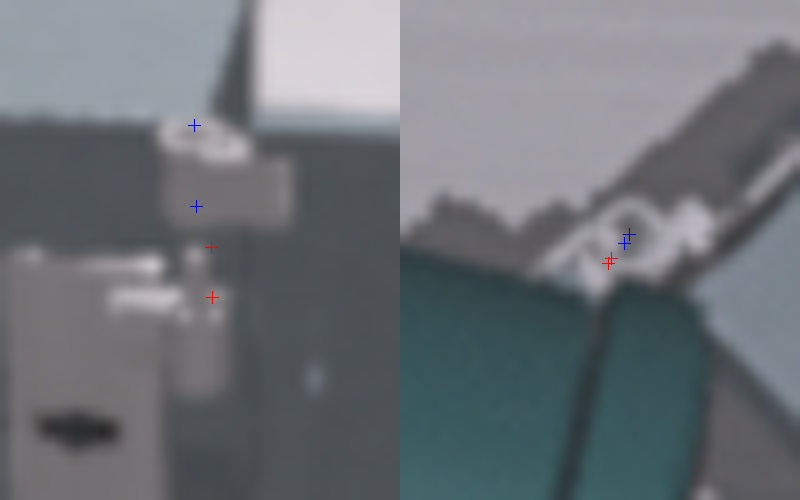

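Call:
step_arm([
  [0,0.0007,0.001,0,0,0,0],
  [0,0.0007,0.001,0.004,0,0,0],
  [0,0.0007,0.001,0.008,0,0,0],
  [0,0.0007,0.001,0.01,0,0,0],
  [0,0.0007,0.001,0.01,0,0,0],
])

```text
clock: 9.7
tcp_pos: [0.4676, -0.0421, 0.1634]
tcp_rot: [-1.21, -2.896, -0.0]
contact_force: [0.4, -0.6, -4.1]
opening: 0.125
gripper_force: 79.2
```

Call:
step_arm([
  [0,0,0,0.001,0,0,0],
  [0,0,0,0.002,0,0,0],
  [0,0,0,0.003,0,0,0],
  [0,0,0,0.003,0,0,0],
])

```text
clock: 10.1
tcp_pos: [0.4679, -0.0421, 0.161]
tcp_rot: [-1.21, -2.897, -0.0]
contact_force: [-0.8, 0.5, -3.5]
opening: 0.126
gripper_force: 79.2
```

Call:
step_arm([
  [0,0,0,0.001,0,0,0],
  [0,0,0,0.002,0,0,0],
  [0,0,0,0.002,0,0,0],
])

```text
clock: 10.4
tcp_pos: [0.4678, -0.0421, 0.1589]
tcp_rot: [-1.21, -2.897, -0.0]
contact_force: [0.4, 0.1, -2.5]
opening: 0.128
gripper_force: 79.2
```

Call:
step_arm([
  [0,0,0,0.001,0,0,0],
  [0,0,0,0.002,0,0,0],
  [0,0,0,0.002,0,0,0],
])

```text
clock: 10.7
tcp_pos: [0.4678, -0.0421, 0.1569]
tcp_rot: [-1.21, -2.897, -0.0]
contact_force: [-0.8, -0.4, -3.7]
opening: 0.123
gripper_force: 79.2
```

Call:
step_arm([
  [0,0,0,0.001,0,0,0],
  [0,0,0,0.002,0,0,0],
  [0,0,0,0.003,0,0,0],
  [0,0,0,0.004,0,0,0],
  [0,0,0,0.004,0,0,0],
])

```text
clock: 11.2
tcp_pos: [0.4678, -0.0421, 0.1529]
tcp_rot: [-1.21, -2.897, -0.0]
contact_force: [0.2, 0.1, -3.1]
opening: 0.121
gripper_force: 79.2
```

Call:
step_arm([
  [0,0,0,0.001,0,0,0],
  [0,0,0,0.002,0,0,0],
  [0,0,0,0.002,0,0,0],
])

```text
clock: 11.5
tcp_pos: [0.4679, -0.0421, 0.1509]
tcp_rot: [-1.21, -2.897, -0.0]
contact_force: [0.2, 0.1, -2.4]
opening: 0.125
gripper_force: 79.2
```

dz is about 2.5 mm with no force, so I'll ease down to the shoulder.

Call:
step_arm([
  [0,0,0,0.0007,0,0,0],
  [0,0,0,0.0014,0,0,0],
  [0,0,0,0.0014,0,0,0],
])

```text
clock: 11.8
tcp_pos: [0.4679, -0.0421, 0.1496]
tcp_rot: [-1.21, -2.897, -0.0]
contact_force: [-0.1, -0.3, -3.3]
opening: 0.129
gripper_force: 79.2
```

Call:
step_arm([
  [0,0,0,0.0005,0,0,0],
  [0,0,0,0.001,0,0,0],
  [0,0,0,0.001,0,0,0],
])

```text
clock: 12.1
tcp_pos: [0.468, -0.0421, 0.1489]
tcp_rot: [-1.21, -2.898, -0.0]
contact_force: [-1.1, 0.4, -2.7]
opening: 0.127
gripper_force: 79.4
```

Call:
step_arm([
  [0,0,0,0.0005,0,0,0],
  [0,0,0,0.001,0,0,0],
  [0,0,0,0.001,0,0,0],
])

```text
clock: 12.4
tcp_pos: [0.4681, -0.042, 0.1485]
tcp_rot: [-1.21, -2.898, -0.001]
contact_force: [-2.0, 2.1, 2.2]
opening: 0.125
gripper_force: 80.1
```

```bash
python3 zoom.py seat 20
```

```text
12.4 [ 0.4681 -0.042   0.1485] [-2.   2.1  2.2]
door rot [ 0.0004  0.0004 -0.0006] kn-pin [ 0.0031 -0.0007  0.0003]
scene px/mm x,y,z [array([-0.33,  0.12]), array([0.24, 0.15]), array([-0.01, -0.36])]
top px/mm x,y,z [array([ 0.01, -0.44]), array([-0.44, -0.01]), array([ 0.02, -0.04])]
```

View pics/seat.png

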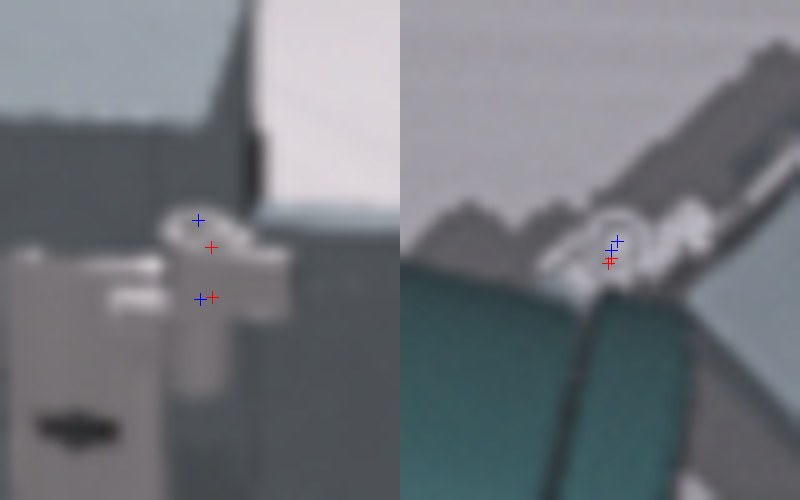

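Both knuckles are seated: the force turned +5 N upward at dz about 0, and the knuckle sits on the barrel at crop (200,290). Now I'll let go and rise.

Call:
step_arm([
  [14,0,0,-0.0007,0,0,0],
  [18,0,0,-0.0007,0,0,0],
  [24,0,0,-0.0007,0,0,0],
  [32,0,0,-0.0007,0,0,0],
  [42,0,0,-0.0007,0,0,0],
  [50,0,0,-0.0007,0,0,0],
  [50,0,0,-0.0007,0,0,0],
], grip_force=20)

```text
clock: 13.6
tcp_pos: [0.468, -0.0422, 0.1484]
tcp_rot: [-1.21, -2.898, -0.0]
contact_force: [-1.4, 0.3, 0.0]
opening: 0.504
gripper_force: 0.0
```

Call:
step_arm([
  [50,0,0,-0.02,0,0,0],
  [50,0,0,-0.05,0,0,0],
  [50,0,0,-0.1,0,0,0],
  [30,0,0,-0.1,0,0,0.15],
  [0,0,0,-0.1,0,0,0.3],
  [0,0,0,-0.1,0,0,0.45],
])

```text
clock: 14.2
tcp_pos: [0.4683, -0.0423, 0.2491]
tcp_rot: [-1.835, -2.55, -0.001]
contact_force: [-1.4, 0.1, -0.2]
opening: 0.005
gripper_force: 0.0
```

```bash
cat >> h.py <<'E'
PIN=np.array([.5309+.0029,-.108-.0008])   # pin found
def push(theta,gap,rr=.125,z=.13):
    r=R.from_euler('z',q[2]-np.deg2rad(theta))
    p=np.r_[PIN,z]+r.apply([-(.006+.011+gap),-rr,0])
    T=r*R.from_matrix(np.array([[-1,0,0],[0,1,0],[0,0,-1]],float))  # tool x = -door x
    return p,T
E
python3 - <<'E'
from h import *
from cell import ctrl,capture,mark_of
s=ctrl.observe();tp,tr=s["tcp_pos"],s["tcp_rot"];print(tp,s["q"].round(2))
p,T=push(90,.03,z=.25);print(p);show("hover",tp,tr,p,T)
for n in("scene","top"):
    c=capture(n);pickle.dump(c,open(n+"_rel.pkl","wb"))
    r=R.from_euler('z',q[2]-np.pi/2);e=np.r_[PIN,.096]+r.apply([0,-.174,0])
    for th in (80,90,100):
        e=np.r_[PIN,.096]+R.from_euler('z',q[2]-np.deg2rad(th)).apply([0,-.174,0]);print(n,th,proj(c,e).round(1))
    for t in("door_edge","knuckle_upper","knuckle_lower"):print(t,[(np.round(d["centre"][::-1],1).tolist(),round(d["confidence"],2)) for d in mark_of(c,t)])
cv2.imwrite("pics/rel.png",np.hstack([pickle.load(open(n+"_rel.pkl","rb"))["color"][130:430,200:600] if n=="top" else pickle.load(open(n+"_rel.pkl","rb"))["color"][100:400,200:600] for n in("scene","top")])[:,:,::-1])
E
```

```text
[ 0.46829946 -0.04226632  0.24909609] [-0.21 -0.09  1.52  0.    1.72 -0.53]
[0.47928022 0.01310814 0.25      ]
hover [0.049, 0.028, -0.0009, -0.0001, -0.0006, 1.1139]
scene 80 [[382. 231.]]
scene 90 [[382.5 237.3]]
scene 100 [[380.9 243.7]]
door_edge [([377.4, 240.0], 0.58)]
knuckle_upper [([314.6, 216.3], 0.94), ([320.5, 203.1], 0.59)]
knuckle_lower [([313.1, 250.7], 0.55)]
top 80 [[300.7 311.4]]
top 90 [[290.9 302.6]]
top 100 [[282.9 292.3]]
door_edge [([291.5, 301.6], 0.65)]
knuckle_upper []
knuckle_lower [([159.6, 185.9], 0.62)]
```

View pics/rel.png

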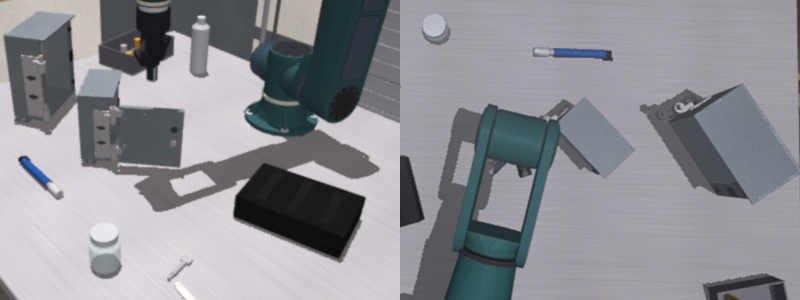

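The door hangs on the hinge at about 90° open, with door_edge at top (291,302) against a predicted (291,303). Next I'll go round to its front face.

Call:
step_arm([
  [0,0.049,0.028,-0.001,0,0,0.15],
  [0,0.049,0.028,-0.001,0,0,0.3],
  [0,0.049,0.028,-0.001,0,0,0.45],
  [0,0.049,0.028,-0.001,0,0,0.6],
  [0,0.049,0.028,-0.001,0,0,0.75],
  [0,0.049,0.028,-0.001,0,0,0.9],
  [0,0.049,0.028,-0.001,0,0,1.05],
  [0,0.049,0.028,-0.001,0,0,1.114],
  [0,0.049,0.028,-0.001,0,0,1.114],
])

```text
clock: 15.5
tcp_pos: [0.4787, 0.0132, 0.2494]
tcp_rot: [-2.9, -1.205, 0.002]
contact_force: [-0.2, -0.5, -0.2]
opening: 0.001
gripper_force: 0.0
```

```bash
python3 - <<'E'
from h import *
from cell import ctrl
s=ctrl.observe();tp,tr=s["tcp_pos"],s["tcp_rot"];print(tp,s["q"].round(2))
show("down",tp,tr,*push(90,.03))
p0,T0=push(90,.03)
for th,g in((90,.004),(80,.0),(70,0),(60,0),(50,0),(40,0),(30,0),(20,0),(10,0),(5,0),(0,0)):
    show(th,p0,T0.as_rotvec(),*push(th,g))
E
```

```text
[0.4786996  0.01323273 0.24939512] [-0.09 -0.07  1.5   0.    1.72  0.69]
down [0.0004, 0.0007, 0.1194, -0.0016, 0.0004, 0.0071]
90 [-0.026, 0.0, 0.0, 0.0, 0.0, 0.0]
80 [-0.052, -0.0011, 0.0, 0.0, 0.0, -0.1745]
70 [-0.0738, 0.0017, 0.0, 0.0, 0.0, -0.3491]
60 [-0.0948, 0.0082, 0.0, 0.0, 0.0, -0.5236]
50 [-0.1143, 0.0183, 0.0, 0.0, 0.0, -0.6981]
40 [-0.1318, 0.0316, 0.0, 0.0, 0.0, -0.8727]
30 [-0.1468, 0.0478, 0.0, 0.0, 0.0, -1.0472]
20 [-0.1586, 0.0663, 0.0, 0.0, 0.0, -1.2217]
10 [-0.1671, 0.0866, 0.0, 0.0, 0.0, -1.3963]
5 [-0.17, 0.0972, 0.0, 0.0, 0.0, -1.4835]
0 [-0.172, 0.108, 0.0, 0.0, 0.0, -1.5708]
```

Call:
step_arm([
  [0,0,0,0.04,0,0,0],
  [0,0,0.001,0.08,0,0,0.007],
  [0,0,0.001,0.119,0,0,0.007],
  [0,0,0.001,0.119,0,0,0.007],
  [0,-0.012,0,0.119,0,0,0.007],
  [0,-0.02,0,0.119,0,0,0.007],
  [0,-0.026,0,0.119,0,0,0.007],
  [0,-0.026,0,0.119,0,0,0.007],
])

```text
clock: 16.3
tcp_pos: [0.4608, -0.006, 0.1327]
tcp_rot: [2.906, 1.192, 0.004]
contact_force: [-0.2, 0.7, -0.5]
opening: -0.002
gripper_force: 0.0
```

Call:
step_arm([
  [0,-0.006,0,0,0,0,-0.03],
  [0,-0.014,0,0,0,0,-0.087],
  [0,-0.026,-0.001,0,0,0,-0.175],
  [0,-0.037,0,0,0,0,-0.262],
  [0,-0.048,0.002,0,0,0,-0.349],
  [0,-0.058,0.005,0,0,0,-0.436],
  [0,-0.069,0.008,0,0,0,-0.524],
  [0,-0.079,0.013,0,0,0,-0.611],
  [0,-0.088,0.018,0,0,0,-0.698],
  [0,-0.088,0.018,0,0,0,-0.698],
])

```text
clock: 17.3
tcp_pos: [0.4106, -0.0807, 0.1316]
tcp_rot: [2.324, 2.113, 0.001]
contact_force: [-0.2, 1.3, -1.3]
opening: 0.002
gripper_force: 0.0
```

```bash
cat > st.py <<'E'
from h import *
from cell import ctrl,capture,mark_of
s=ctrl.observe();tp,tr=s["tcp_pos"],s["tcp_rot"];print(s["clock"],tp,s["contact_force"].round(1),s["q"].round(2))
for th in(45,40,35,30,25,20,15,10,6,3,1,0,-2): show(th,tp,tr,*push(th,0))
for n in("scene","top"):
    c=capture(n)
    for th in (60,50,40,30,20,10,5,0):
        e=np.r_[PIN,.096]+R.from_euler('z',q[2]-np.deg2rad(th)).apply([0,-.174,0]);print(n,th,proj(c,e)[0].round(1),end=' ')
    print("\nedge",[(np.round(d["centre"][::-1],1).tolist(),round(d["confidence"],2)) for d in mark_of(c,"door_edge")])
    pickle.dump(c,open(n+"_st.pkl","wb"))
E
python3 st.py
```

```text
17.3 [ 0.41060656 -0.08071443  0.13155017] [-0.2  1.3 -1.3] [-0.33 -0.17  1.82  0.    1.49 -0.23]
45 [-0.0106, -0.0007, 0.0015, 0.0009, 0.0, -0.0902]
40 [-0.0216, -0.0007, 0.0015, 0.0009, 0.0001, -0.1774]
35 [-0.0325, 0.0002, 0.0016, 0.0009, 0.0001, -0.2647]
30 [-0.0434, 0.0021, 0.0016, 0.0009, 0.0002, -0.352]
25 [-0.054, 0.0049, 0.0016, 0.0009, 0.0002, -0.4392]
20 [-0.0643, 0.0087, 0.0016, 0.0009, 0.0002, -0.5265]
15 [-0.0743, 0.0133, 0.0016, 0.0009, 0.0003, -0.6138]
10 [-0.0839, 0.0188, 0.0016, 0.0008, 0.0003, -0.701]
6 [-0.0911, 0.0238, 0.0016, 0.0008, 0.0004, -0.7708]
3 [-0.0963, 0.0279, 0.0016, 0.0008, 0.0004, -0.8232]
1 [-0.0997, 0.0307, 0.0016, 0.0008, 0.0004, -0.8581]
0 [-0.1013, 0.0322, 0.0016, 0.0008, 0.0004, -0.8755]
-2 [-0.1045, 0.0352, 0.0016, 0.0008, 0.0004, -0.9105]
scene 60 [374.9 219.4] scene 50 [368.9 214.4] scene 40 [361.4 210.1] scene 30 [352.8 206.6] scene 20 [343.2 203.9] scene 10 [333. 202.] scene 5 [327.7 201.4] scene 0 [322.3 201. ] 
edge [([363.2, 213.5], 0.78)]
top 60 [323.9 323.3] top 50 [336.8 326. ] top 40 [349.9 326.4] top 30 [362.9 324.6] top 20 [375.3 320.5] top 10 [386.8 314.2] top 5 [392.1 310.4] top 0 [397.  306.1] 
edge [([387.3, 269.4], 0.39), ([160.5, 188.4], 0.28)]
```

Door is following at about 45°. I'll continue and slow down near the end.

Call:
step_arm([
  [0,-0.0106,-0.001,0.001,0,0,-0.09],
  [0,-0.0216,-0.001,0.001,0,0,-0.177],
  [0,-0.0325,0,0.001,0,0,-0.265],
  [0,-0.0434,0.002,0.001,0,0,-0.352],
  [0,-0.054,0.005,0.001,0,0,-0.439],
  [0,-0.06,0.007,0.001,0,0,-0.49],
  [0,-0.0645,0.0087,0.001,0,0,-0.527],
  [0,-0.0685,0.0105,0.001,0,0,-0.56],
  [0,-0.0725,0.0125,0.001,0,0,-0.595],
  [0,-0.0745,0.0135,0.001,0,0,-0.614],
])

```text
clock: 18.5
tcp_pos: [0.417, -0.155, 0.1294]
tcp_rot: [-1.573, -2.718, -0.0]
contact_force: [-0.7, -0.2, -0.2]
opening: 0.001
gripper_force: 0.0
```

```bash
python3 st.py
```

```text
18.5 [ 0.41703514 -0.15500376  0.12943394] [-0.7 -0.2 -0.2] [-0.48 -0.1   1.77  0.    1.48 -1.  ]
45 [0.0594, 0.0247, -0.0005, -0.001, -0.0012, 0.5264]
40 [0.0505, 0.0184, -0.0005, -0.0009, -0.0013, 0.4392]
35 [0.041, 0.0128, -0.0005, -0.0008, -0.0013, 0.3519]
30 [0.031, 0.0081, -0.0005, -0.0008, -0.0013, 0.2646]
25 [0.0207, 0.0042, -0.0005, -0.0007, -0.0014, 0.1774]
20 [0.0101, 0.0013, -0.0006, -0.0007, -0.0014, 0.0901]
15 [-0.0007, -0.0007, -0.0006, -0.0006, -0.0014, 0.0028]
10 [-0.0117, -0.0017, -0.0006, -0.0005, -0.0015, -0.0844]
6 [-0.0205, -0.0019, -0.0006, -0.0005, -0.0015, -0.1542]
3 [-0.0271, -0.0016, -0.0006, -0.0004, -0.0015, -0.2066]
1 [-0.0315, -0.0012, -0.0006, -0.0004, -0.0015, -0.2415]
0 [-0.0336, -0.0009, -0.0006, -0.0004, -0.0015, -0.259]
-2 [-0.038, -0.0003, -0.0006, -0.0004, -0.0015, -0.2939]
scene 60 [374.9 219.4] scene 50 [368.9 214.4] scene 40 [361.4 210.1] scene 30 [352.8 206.6] scene 20 [343.2 203.9] scene 10 [333. 202.] scene 5 [327.7 201.4] scene 0 [322.3 201. ] 
edge [([337.5, 204.8], 0.68)]
top 60 [323.9 323.3] top 50 [336.8 326. ] top 40 [349.9 326.4] top 30 [362.9 324.6] top 20 [375.3 320.5] top 10 [386.8 314.2] top 5 [392.1 310.4] top 0 [397.  306.1] 
edge []
```

Call:
step_arm([
  [0,-0.004,-0.001,0,0,0,-0.03],
  [0,-0.0075,-0.0015,0,0,0,-0.058],
  [0,-0.011,-0.0017,0,0,0,-0.085],
  [0,-0.0145,-0.0019,0,0,0,-0.11],
  [0,-0.0175,-0.0019,0,0,0,-0.13],
  [0,-0.0205,-0.0019,0,0,0,-0.154],
  [0,-0.023,-0.0018,0,0,0,-0.174],
  [0,-0.025,-0.0017,0,0,0,-0.19],
  [0,-0.0265,-0.0016,0,0,0,-0.203],
  [0,-0.028,-0.0016,0,0,0,-0.214],
])

```text
clock: 19.7
tcp_pos: [0.4293, -0.1803, 0.1293]
tcp_rot: [-1.274, -2.87, -0.001]
contact_force: [0.1, 0.5, -0.7]
opening: -0.0
gripper_force: 0.0
```

Call:
step_arm([
  [0,-0.001,0,0,0,0,-0.008],
  [0,-0.002,0,0,0,0,-0.016],
  [0,-0.003,0,0,0,0,-0.023],
  [0,-0.004,0,0,0,0,-0.031],
  [0,-0.004,0,0,0,0,-0.031],
])

```text
clock: 20.2
tcp_pos: [0.432, -0.1833, 0.1293]
tcp_rot: [-1.23, -2.889, -0.0]
contact_force: [-0.1, -0.2, 0.0]
opening: -0.001
gripper_force: 0.0
```

```bash
python3 st.py | grep -v "^[1-4][05]"
```

```text
6 [0.0114, 0.002, -0.0006, -0.0004, -0.0014, 0.0902]
3 [0.0049, 0.0007, -0.0007, -0.0003, -0.0014, 0.0378]
1 [0.0005, 0.0, -0.0007, -0.0003, -0.0014, 0.0029]
0 [-0.0016, -0.0002, -0.0007, -0.0003, -0.0014, -0.0145]
-2 [-0.006, -0.0007, -0.0007, -0.0003, -0.0014, -0.0494]
scene 60 [374.9 219.4] scene 50 [368.9 214.4] scene 40 [361.4 210.1] scene 30 [352.8 206.6] scene 20 [343.2 203.9] scene 10 [333. 202.] scene 5 [327.7 201.4] scene 0 [322.3 201. ] 
edge [([322.6, 202.4], 0.56)]
top 60 [323.9 323.3] top 50 [336.8 326. ] top 40 [349.9 326.4] top 30 [362.9 324.6] top 20 [375.3 320.5] top 10 [386.8 314.2] top 5 [392.1 310.4] top 0 [397.  306.1] 
edge []
```

Call:
step_arm([
  [0,-0.0006,0,0,0,0,-0.005],
  [0,-0.0012,0,0,0,0,-0.01],
  [0,-0.0018,0,0,0,0,-0.014],
  [0,-0.0024,0,0,0,0,-0.014],
  [0,-0.0024,0,0,0,0,-0.014],
])

```text
clock: 20.9
tcp_pos: [0.4336, -0.185, 0.1293]
tcp_rot: [-1.21, -2.897, -0.0]
contact_force: [0.3, -0.1, 0.4]
opening: 0.001
gripper_force: 0.0
```

Call:
step_arm([
  [0,-0.0007,0,0,0,0,0],
  [0,-0.0014,0,0,0,0,0],
  [0,-0.0014,0,0,0,0,0],
])

```text
clock: 21.2
tcp_pos: [0.4337, -0.185, 0.1293]
tcp_rot: [-1.209, -2.895, -0.002]
contact_force: [-4.3, 4.1, 2.8]
opening: 0.001
gripper_force: 0.0
```

It is now pressing about 6 N and has stopped moving, so the door is on its bumpers. I'll back off gently and rise clear.

Call:
step_arm([
  [0,0,0,0,0,0,0],
  [0,0.001,0,0,0,0,0],
  [0,0.003,0,0,0,0,0],
  [0,0.008,0,0,0,0,0],
  [0,0.03,0,0,0,0,0],
  [0,0.05,0,0,0,0,0],
  [0,0.05,0,-0.05,0,0,0],
  [0,0.05,0,-0.1,0,0,0],
  [0,0.05,0,-0.15,0,0,0],
  [0,0.05,0,-0.15,0,0,0],
])

```text
clock: 22.2
tcp_pos: [0.4022, -0.1519, 0.288]
tcp_rot: [1.205, 2.885, -0.002]
contact_force: [1.1, 0.3, 0.4]
opening: -0.001
gripper_force: 0.0
```

```bash
python3 st.py | grep -v "^[-0-9]"; python3 - <<'E'
import pickle,cv2,numpy as np
s=pickle.load(open("scene_st.pkl","rb"))["color"];t=pickle.load(open("top_st.pkl","rb"))["color"]
a=cv2.resize(s[160:280,250:380],(400,370),interpolation=cv2.INTER_CUBIC);b=cv2.resize(t[200:330,310:450],(400,370),interpolation=cv2.INTER_CUBIC)
cv2.imwrite("pics/end.png",np.hstack([a,b])[:,:,::-1])
E
```

```text
scene 60 [374.9 219.4] scene 50 [368.9 214.4] scene 40 [361.4 210.1] scene 30 [352.8 206.6] scene 20 [343.2 203.9] scene 10 [333. 202.] scene 5 [327.7 201.4] scene 0 [322.3 201. ] 
edge [([320.5, 202.0], 0.81)]
top 60 [323.9 323.3] top 50 [336.8 326. ] top 40 [349.9 326.4] top 30 [362.9 324.6] top 20 [375.3 320.5] top 10 [386.8 314.2] top 5 [392.1 310.4] top 0 [397.  306.1] 
edge []
```

View pics/end.png

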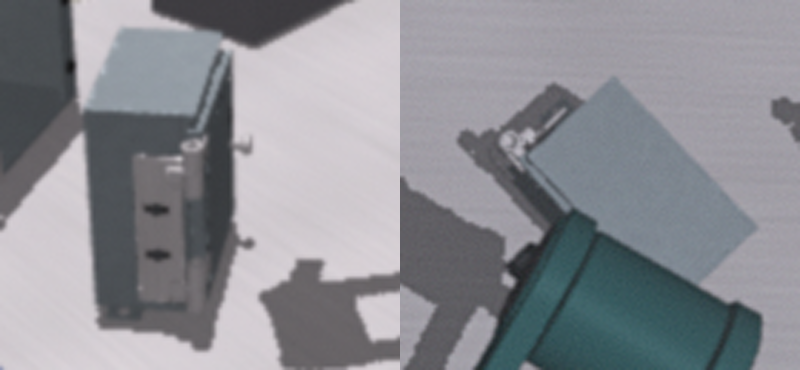

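The door is shut and parallel to the front: door_edge is at scene (320.5,202), against a predicted (322,201) for shut. Both knuckles sit on their barrels, and the gripper is clear.

```bash
python3 -c "
from cell import ctrl
print(ctrl.hand_in())"
```

```text
the job is handed in; nothing more can be done
None
```

The door is back on the smaller cabinet with both knuckles fully down on their pins. It was swung shut gently onto the bumpers (about 6 N) and released, and the job is handed in at about 22 s of the 72 s allowed.

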